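# Set the dial-marked lid on the orange finishing post

## Robot

A 6-joint arm with a two-finger parallel gripper is mounted at the origin on the work surface. World frame = base frame: x ahead of the robot, y to its left, z up, the work surface at z = 0. Lengths are in m, angles in rad, forces in N, time in s.
With the tool pointing down it reaches from about 0.35 to 0.975 m from the base axis. Payload 4.9 kg.
Tool frame: the origin (TCP) lies at the very end of the fingers, on their centre line; the grasp point (between the pads) lies 19 mm behind it; z points along the fingers, x is the direction in which the jaws open and shut, and the axes are right-handed (so a half turn about z gives the same grasp; the last joint's range is limited). The gripper opens to 85 mm and grips with 20 to 120 N. Pads are 22 mm wide; open, the fingers measure 114 mm over their backs; the gripper's body (76 mm by 85 mm) begins 54 mm behind the grasp point. The pads swing forward as they close: fully open they stand 13 mm farther back than shut.
Start: joints at [1.089, 0.053, 1.613, -0, 1.476, -0.119], TCP at [0.222, 0.584, 0.231] pointing down, gripper open.
Joint ranges: [-3.01, 3.01], [-1.01, 2.22], [0.06, 2.58], [-1.02, 4.17], [0.09, 2.62], [-3.14, 3.14]. Speed limits (rad/s): [2.57, 2.57, 3.14, 3.14, 3.14, 3.14].

## Interface

Orientations are given as a unit quaternion [w, x, y, z].
In Python, from plant import * gives the robot as it stands.
- The arm moves only by the shell command python3 -m inch 'ROWS'. ROWS is text: rows parted by semicolons, each of 7 numbers parted by spaces: the shift along the tool's x, y, z in m, then the turn, a rotation vector about the tool's x, y, z in rad, then the closure, from 0 (fully open) to 1 (shut). A call has 1 to 10 rows; each row shifts and turns the commanded pose from where the row before left it, along the tool's axes as they then stand; what a row does not reach is not made up. A row lasts 1/12 s, in which the tool goes at most 41.7 mm and 7.16 degrees, less where a joint would pass 70% of its speed; a pose out of reach is approached as far as the arm can. A call with a gripper value outside its range is refused whole. The fingers move at their own pace and stop on an object; the grip force is fixed at half the most. Time passes only in rows, so rows that do not move let the fingers close. It gives the time, the measured TCP pose, the force and the opening at its end, in the units of the state.
- state(): the state, without advancing time (a new reading comes with each control period).
- grab_frame(name): name is "side" or "top"; returns the picture (480x640x3 uint8, blue, green, red); there is no depth.
- camera_info(name): a dict with "vertical_fov" (degrees; the focal length in pixels is half the picture's height over the tangent of half this angle, whatever the lens; pixels are square), "cx", "cy" (the principal point, pixels), "origin" and "rotation" of the camera in the world. Camera axes: x right, y down, z forward; pixel columns grow to the right and rows downward; lengths in m; the calibration is good to about 2 mm. A picture is of the moment at which its call begins. camera_info takes no time and is no camera call.
- job_done(): hands the job in, once; it reports no verdict.
The state is a dict: "time": time; "joint_pos": joint angles; "joint_vel": joint speeds; "joint_efforts": joint torques, N m; "tool_pos": TCP position; "tool_rot": TCP orientation; "contact_force": force on the tool from outside, world axes, zero at the start; "ft_torque": the same for the moment, N m; "gripper_width": opening from 0.0 (shut) to 1.0 (fully open).
Only numpy, scipy, OpenCV 4.12 (cv2) and the standard library are available. Lean on these libraries where they do the work, as an engineer would, in place of code of your own. Each camera call takes 0.05 s, during which the arm holds its last target.

## Task

The pale round wooden lid with the ring of dark dial marks is ready for varnish: pick it up by its knob and set it flat and centred on top of the narrow post with the orange head. Lower it all the way onto the post before letting go, do not drop it, and leave the dark round lid and the square lid where they are.

Things in the scene. Friction and masses are not known exactly. Their poses are not given: they have to be found in the camera images.
- lid_round_knob (a point): The lid to be moved: pale birch disc, 90 mm in diameter and 12 mm thick, with a ring of 24 dark radial tick marks on its upper face and an upright plain cylindrical brown wooden knob, 26 mm in diameter and 38 mm tall, in the middle of its upper face (total height 50 mm). It lies flat on the table, weighing 75 to 155 g. Its origin is on the knob's axis, 36 mm above the lid's underside (24 mm above the plate's top face, 14 mm below the knob's top); z is up along the knob.
- post_orange_top (a point): Centre of the upper face of the flat round orange head (42 mm in diameter, 12 mm thick) of a fixed upright finishing post; the face is level, 110 mm above the table, z up. Below the head is a steel stem 18 mm in diameter on a dark round foot 90 mm in diameter and 10 mm thick. When the lid is seated, its origin is 36 mm above this point. An equal post with a blue head, not listed, stands 140 to 440 mm away to the left or the right and is not to be used.
- lid_walnut_knob (a point): Bystander, leave in place: dark walnut lid, the same size as the pale round one, no marks, with the same knob. Its origin is on the knob's axis, 36 mm above the lid's underside (24 mm above the plate's top face, 14 mm below the knob's top); z is up along the knob.
- lid_square_knob (a point): Bystander, leave in place: pale square lid, 80 x 80 x 12 mm, no marks, with the same knob. Its origin is on the knob's axis, 36 mm above the lid's underside (24 mm above the plate's top face, 14 mm below the knob's top); z is up along the knob.
There are look-alikes about, which are no part of the job. What is shaped like the part that bears post_orange_top but red is not meant. What is shaped like the part that bears lid_round_knob but blue is not meant.

How it is judged:
By the outcome, as a careful person would: the job done as asked, in the order asked, and still so for the second after the job is handed in, with the robot touching nothing.
It also fails if it takes over 35 s, if anything falls off the work surface, if the arm or the gripper's body presses on something with over 40 N, if the wrist force passes 120 N, or if a joint passes its speed limit or range.

## Working session

There is one attempt and no reset: what is moved stays moved. The work goes in short steps, Python scripts to look and compute and a shell command to move; the robot and the scene stay as the last step left them, time stands still between calls to the robot, and variables do not carry over. Pictures are saved under pics/ and viewed, and the job is handed in when it is done.

```bash
mkdir -p pics; ls
python3 - <<'E'
from plant import *
import cv2
for n in("side","top"):
    f=grab_frame(n); cv2.imwrite(f"pics/{n}0.png",f); print(n,camera_info(n))
print(state())
E
```

```text
pics
side {'vertical_fov': 42.59264243538091, 'cx': 328.24574648026805, 'cy': 242.6057404065449, 'origin': array([-0.0129035 , -0.93827437,  0.98611322]), 'rotation': array([-0.39333813,  0.88954708, -0.21118679,  0.09690849])}
top {'vertical_fov': 55.95037723189676, 'cx': 320.89726235117354, 'cy': 241.9008049958725, 'origin': array([ 0.31954594, -0.04652402,  0.8748498 ]), 'rotation': array([ 0.0663735 , -0.69914255,  0.70934503, -0.06019873])}
{'time': 0.1, 'joint_pos': array([ 1.08900559e+00,  5.32769507e-02,  1.61419475e+00,  1.03076465e-05,
        1.47599123e+00, -1.19004877e-01]), 'joint_vel': array([ 0.00188324, -0.0007072 , -0.00251199, -0.00105247,  0.00150444,
       -0.00014575]), 'joint_efforts': array([ 6.84452461e-04, -3.94901240e+01, -3.71363246e+01, -1.49529865e-04,
        3.90642526e-03, -1.05353601e-05]), 'tool_pos': array([0.22153062, 0.58380509, 0.23017183]), 'tool_rot': array([ 4.31432136e-04,  8.23067396e-01,  5.67942944e-01, -8.29687161e-04]), 'contact_force': array([ 0.2227069 , -0.35472254, -0.43976165]), 'ft_torque': array([-0.0126463 , -0.01446623,  0.00251832]), 'gripper_width': 0.9973458528760224}
```

View pics/side0.png

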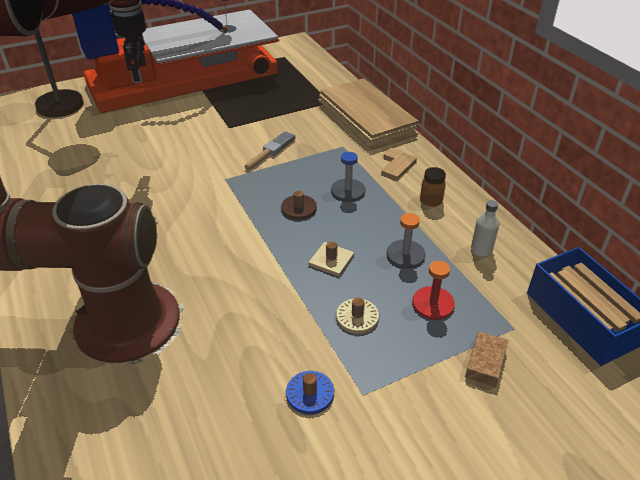

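View pics/top0.png

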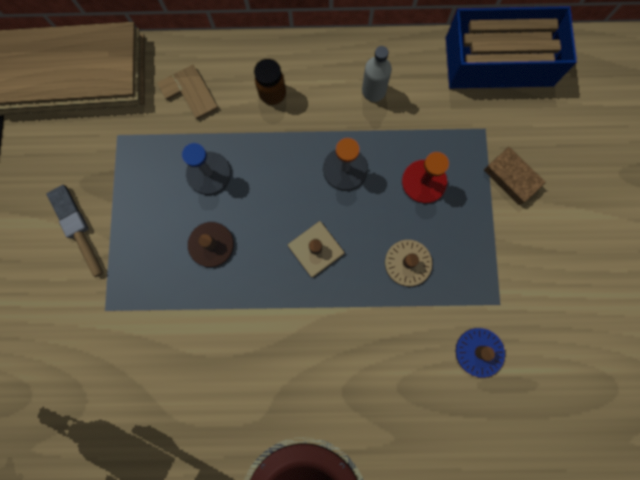

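Top view candidates: the wanted lid is the pale ticked disc at top (409,262) / side (358,315). It could be confused with the square lid at top (316,248), the walnut lid at (211,244) and the blue ticked disc at (480,352). The wanted post is the orange head with steel stem and dark foot at top (347,150) / side (410,221). It could be confused with the red-bodied post at top (437,163) / side (439,270) and the blue-headed post at (195,155).

```bash
cat > h.py <<'E'
import numpy as np, cv2
from scipy.spatial.transform import Rotation as R
from plant import *
def cam(n):
    c=camera_info(n); q=c['rotation']; f=240/np.tan(np.radians(c['vertical_fov'])/2)
    return f,c['cx'],c['cy'],np.array(c['origin']),R.from_quat([q[1],q[2],q[3],q[0]]).as_matrix()
def ray(n,u,v):
    f,cx,cy,o,M=cam(n); d=M@np.array([(u-cx)/f,(v-cy)/f,1]); return o,d/np.linalg.norm(d)
def onz(n,u,v,z):
    o,d=ray(n,u,v); return o+d*(z-o[2])/d[2]
def proj(n,p):
    f,cx,cy,o,M=cam(n); c=M.T@(np.asarray(p)-o); return np.array([cx+f*c[0]/c[2],cy+f*c[1]/c[2]])
def tri(a,b):
    (o1,d1),(o2,d2)=a,b
    s=np.linalg.lstsq(np.c_[d1,-d2],o2-o1,rcond=None)[0]
    p,q=o1+s[0]*d1,o2+s[1]*d2
    return (p+q)/2,np.linalg.norm(p-q)
def blob(img,lo,hi,near,rad):
    hsv=cv2.cvtColor(img,cv2.COLOR_BGR2HSV); m=cv2.inRange(hsv,lo,hi)
    z=np.zeros_like(m); cv2.circle(z,near,rad,255,-1); m&=z
    cs,_=cv2.findContours(m,cv2.RETR_EXTERNAL,cv2.CHAIN_APPROX_NONE)
    return max(cs,key=cv2.contourArea)
E
python3 - <<'E'
from h import *
S=cv2.imread('pics/side0.png');T=cv2.imread('pics/top0.png')
O=((5,180,100),(20,255,255))
r={}
for n,im,p,l in(("side",S,(410,221),(358,317)),("top",T,(347,150),(409,262))):
    c=blob(im,*O,p,16); e=cv2.fitEllipse(c); print(n,'head',e,cv2.boundingRect(c))
    m=cv2.moments(c);u=(m['m10']/m['m00'],m['m01']/m['m00'])
    r[n]=ray(n,*u); print(onz(n,*u,.11),onz(n,*u,.104))
    # lid plate: pale
    c=blob(im,(12,40,110 if n=="side" else 90),(32,170,255),l,32); h=cv2.convexHull(c); e=cv2.fitEllipse(h); print(n,'lid',e,onz(n,*e[0],.012),onz(n,*e[0],.006))
print('tri head',tri(r['side'],r['top']))
a=cv2.resize(S[280:350,320:400],None,fx=4.5,fy=4.5,interpolation=cv2.INTER_CUBIC)
b=cv2.resize(S[195:275,370:450],None,fx=4.5,fy=4.5,interpolation=cv2.INTER_CUBIC)[:315]
a2=cv2.resize(T[227:297,369:449],None,fx=4.5,fy=4.5,interpolation=cv2.INTER_CUBIC)[:280]
b2=cv2.resize(T[125:195,310:390],None,fx=4.5,fy=4.5,interpolation=cv2.INTER_CUBIC)[:280]
cv2.imwrite('pics/crop1.png',np.vstack([np.hstack([a,b]),np.hstack([a2,b2])]))
E
```

```text
side head ((409.63140869140625, 219.1964569091797), (10.746829986572266, 17.50287628173828), 96.76770782470703) (401, 214, 18, 12)
[ 0.62477911 -0.09054383  0.11      ] [ 0.62914623 -0.08473821  0.104     ]
side lid ((357.14434814453125, 313.96173095703125), (32.97335433959961, 42.41781997680664), 93.42284393310547) [ 0.43175177 -0.20776884  0.012     ] [ 0.4344906  -0.20326933  0.006     ]
top head ((347.1751403808594, 149.03262329101562), (20.29286766052246, 20.784366607666016), 97.5235824584961) (337, 139, 21, 21)
[ 0.62597171 -0.0900084   0.11      ] [ 0.62837552 -0.09034952  0.104     ]
top lid ((408.11981201171875, 262.2279357910156), (45.453216552734375, 46.977378845214844), 120.2713394165039) [ 0.43366859 -0.20706458  0.012     ] [ 0.43446216 -0.20818093  0.006     ]
tri head (array([ 0.62575439, -0.08990659,  0.10937689]), np.float64(0.0009038755666072818))
```

View pics/crop1.png

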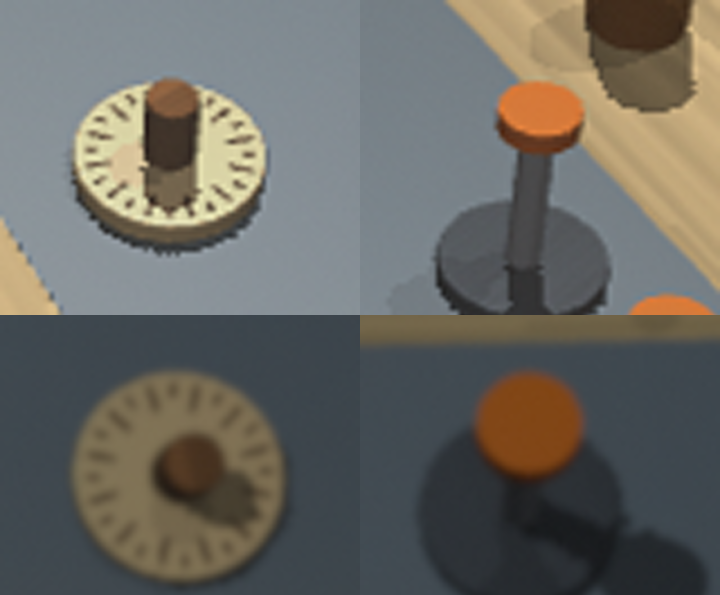

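```bash
cat >> h.py <<'E'
def go(t):
    s=state(); q=s['tool_rot']; M=R.from_quat([q[1],q[2],q[3],q[0]])
    d=M.inv().apply(np.array(t)-s['tool_pos'])
    # turn to point straight down keeping heading
    z=M.apply([0,0,1]); w=M.inv().apply(np.cross(z,[0,0,-1]))
    print('shift mm',np.round(d*1e3,1),'tilt fix rad',np.round(w,4),'pos',np.round(s['tool_pos'],4),'F',np.round(s['contact_force'],1),'w',round(s['gripper_width'],3),'t',round(s['time'],2))
E
python3 - <<'E'
from h import *
S=cv2.imread('pics/side0.png');T=cv2.imread('pics/top0.png')
r={}
for n,im,p,lo,hi in(("side",S,(358,302),(0,90,95),(14,200,255)),("top",T,(412,261),(0,100,60),(13,255,255))):
    c=blob(im,lo,hi,p,9); e=cv2.fitEllipse(c); r[n]=ray(n,*e[0]); print(n,e,onz(n,*e[0],.05))
print(tri(r['side'],r['top']))
go([.5,.2,.23]); go([.433,-.207,.10])
for p in([.433,-.207,.05],[.6257,-.09,.11]): print(proj('side',p),proj('top',p))
E
```

```text
side ((357.87640380859375, 301.4693908691406), (7.2858662605285645, 10.389142036437988), 94.0839614868164) [ 0.43206248 -0.20733523  0.05      ]
top ((414.0248718261719, 258.871826171875), (2.648752212524414, 4.731392860412598), 38.1417350769043) [ 0.43469837 -0.21112987  0.05      ]
(array([ 0.43254945, -0.20990113,  0.05289511]), np.float64(0.0036530808580543138))
shift mm [-260.   396.5    0.6] tilt fix rad [-0.0002  0.0019  0.    ] pos [0.2215 0.5838 0.2302] F [ 0.2 -0.4 -0.4] w 0.997 t 0.1
shift mm [-664.   478.4  131.3] tilt fix rad [-0.0002  0.0019  0.    ] pos [0.2215 0.5838 0.2302] F [ 0.2 -0.4 -0.4] w 0.997 t 0.1
[358.19793741 301.20887661] [411.82175812 259.82038983]
[409.86129598 218.93472504] [347.18963328 149.17860431]
```

```bash
python3 -m inch '-0.022 0.033 0 0 0 0 0;-0.022 0.033 0 0 0 0 0;-0.022 0.033 0 0 0 0 0;-0.022 0.033 0 0 0 0 0;-0.022 0.033 0 0 0 0 0;-0.022 0.033 0 0 0 0 0;-0.022 0.033 0 0 0 0 0;-0.022 0.033 0 0 0 0 0;-0.022 0.033 0 0 0 0 0;-0.022 0.033 0 0 0 0 0'
python3 -m inch '-0.036 0.012 0 0 0 0 0;-0.036 0.012 0 0 0 0 0;-0.036 0.012 0 0 0 0 0;-0.036 0.012 0 0 0 0 0;-0.036 0.012 0 0 0 0 0;-0.036 0.012 0 0 0 0 0;-0.036 0.012 0 0 0 0 0;-0.036 0.012 0 0 0 0 0;-0.036 0.012 0 0 0 0 0;-0.036 0.012 0 0 0 0 0'
python3 - <<'E'
from h import *
go([.4325,-.2073,.11])
E
```

```text
time: 0.93
tool_pos: [0.4527, 0.2597, 0.2309]
tool_rot: [-0.0, 0.823, 0.568, -0.0]
contact_force: [0.6, 0.1, 0.1]
gripper_width: 1.0
time: 1.77
tool_pos: [0.4359, -0.1193, 0.231]
tool_rot: [-0.0, 0.823, 0.568, 0.0]
contact_force: [0.7, -0.4, -0.0]
gripper_width: 1.002
shift mm [-83.5  28.  121. ] tilt fix rad [-0.     -0.0001 -0.    ] pos [ 0.4359 -0.1193  0.231 ] F [ 0.7 -0.4 -0. ] w 1.002 t 1.77
```

```bash
python3 -m inch '-0.028 0.0093 0.02 0 0 0 0;-0.028 0.0093 0.02 0 0 0 0;-0.0275 0.0094 0.02 0 0 0 0;0 0 0.03 0 0 0 0;0 0 0.03 0 0 0 0;0 0 0 0 0 0 0;0 0 0 0 0 0 0'
python3 - <<'E'
from h import *
go([.4325,-.2073,.0195])
for n in("side","top"): cv2.imwrite(f"pics/{n}1.png",grab_frame(n))
s=state()['tool_pos'];print(proj('side',s),proj('top',s))
S=cv2.imread('pics/side1.png')[220:380,270:450];T=cv2.imread('pics/top1.png')[180:340,330:510]
cv2.imwrite('pics/crop2.png',cv2.resize(np.hstack([S,T]),None,fx=2.2,fy=2.2,interpolation=2))
E
```

```text
time: 2.35
tool_pos: [0.4317, -0.2047, 0.1094]
tool_rot: [-0.002, 0.823, 0.568, -0.001]
contact_force: [-0.8, -0.1, 0.3]
gripper_width: 0.995
shift mm [-2.3  2.1 89.9] tilt fix rad [-0.005  -0.0013 -0.    ] pos [ 0.4317 -0.2047  0.1094] F [-0.8 -0.1  0.3] w 0.995 t 2.35
[359.67736179 279.14175534] [418.13978804 254.01782056]
```

View pics/crop2.png

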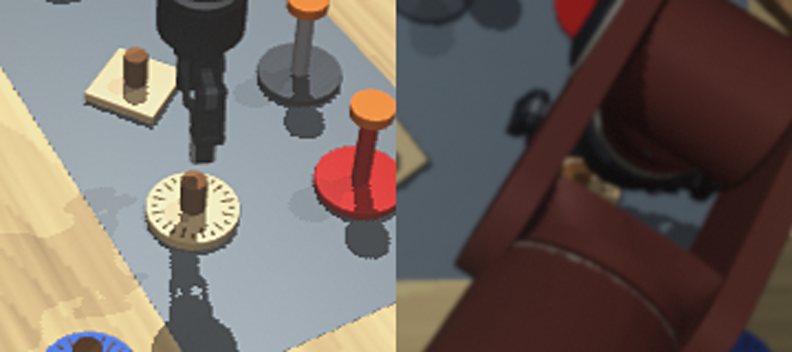

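The side crop shows the open gripper directly over the pale ticked lid, with the fingers at about (362,290) and the knob at (358,302) full-frame. The arm hides the lid in the top view. I'll go down.

```bash
python3 -m inch '-0.002 0.002 0.02 0 0 0 0;0 0 0.02 0 0 0 0;0 0 0.02 0 0 0 0;0 0 0.01 0 0 0 0;0 0 0 0 0 0 0;0 0 0 0 0 0 0;0 0 0 0 0 0 0'
python3 - <<'E'
from h import *
go([.4325,-.2073,.0195])
E
```

```text
time: 3.03
tool_pos: [0.4358, -0.209, 0.0434]
tool_rot: [0.002, 0.823, 0.568, 0.001]
contact_force: [0.2, -0.5, 0.3]
gripper_width: 0.999
shift mm [ 0.4 -3.7 23.9] tilt fix rad [0.0034 0.0008 0.    ] pos [ 0.4358 -0.209   0.0434] F [ 0.2 -0.5  0.3] w 0.999 t 3.03
```

```bash
for i in 1 2 3; do python3 -m inch '0 0 0 0 0 0 0;0 0 0 0 0 0 0' | sed -n 1,3p; done
python3 - <<'E'
from h import *
go([.4325,-.2073,.0195])
E
```

```text
time: 3.2
tool_pos: [0.4353, -0.2088, 0.0428]
tool_rot: [0.001, 0.823, 0.568, 0.0]
time: 3.37
tool_pos: [0.4346, -0.2084, 0.0418]
tool_rot: [0.0, 0.823, 0.568, 0.0]
time: 3.53
tool_pos: [0.4344, -0.2082, 0.0413]
tool_rot: [0.0, 0.823, 0.568, 0.0]
shift mm [ 0.2 -2.1 21.8] tilt fix rad [ 0.  0. -0.] pos [ 0.4344 -0.2082  0.0413] F [0.2 1.1 0.5] w 1.001 t 3.53
```

```bash
python3 -m inch '0 -0.002 0.011 0 0 0 0;0 0 0.01 0 0 0 0;0 0 0 0 0 0 0;0 0 0 0 0 0 0;0 0 0 0 0 0 0;0 0 0 0 0 0 0;0 0 0 0 0 0 0;0 0 0 0 0 0 0'
python3 - <<'E'
from h import *
go([.4325,-.2073,.0195])
cv2.imwrite("pics/s2.png",cv2.resize(grab_frame("side")[220:380,270:450],None,fx=4,fy=3.6,interpolation=2))
E
```

```text
time: 4.2
tool_pos: [0.4328, -0.2077, 0.0207]
tool_rot: [0.0, 0.823, 0.568, 0.0]
contact_force: [-0.3, 0.2, 0.6]
gripper_width: 1.005
shift mm [ 0.3 -0.4  1.2] tilt fix rad [0.0007 0.0002 0.    ] pos [ 0.4328 -0.2077  0.0207] F [-0.3  0.2  0.6] w 1.005 t 4.2
```

View pics/s2.png

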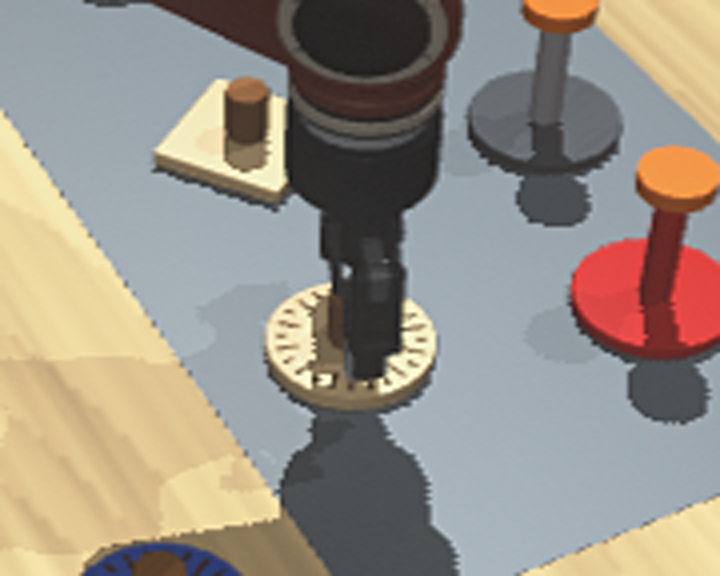

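The gripper straddles the knob, with the front finger above the plate at crop (370,360) and no contact. I'll close it.

```bash
for i in 1 2; do python3 -m inch '0 0 0 0 0 0 1;0 0 0 0 0 0 1;0 0 0 0 0 0 1;0 0 0 0 0 0 1;0 0 0 0 0 0 1;0 0 0 0 0 0 1';done
python3 - <<'E'
from h import *
go([.4325,-.2073,.0195])
E
```

```text
time: 4.75
tool_pos: [0.4328, -0.2077, 0.0206]
tool_rot: [0.0, 0.823, 0.568, 0.0]
contact_force: [1.4, -1.2, 2.3]
gripper_width: 0.285
time: 5.25
tool_pos: [0.4328, -0.2077, 0.0206]
tool_rot: [0.0, 0.823, 0.568, 0.0]
contact_force: [0.6, -0.7, 2.0]
gripper_width: 0.285
shift mm [ 0.3 -0.4  1.1] tilt fix rad [0.0007 0.0001 0.    ] pos [ 0.4328 -0.2077  0.0206] F [ 0.6 -0.7  2. ] w 0.285 t 5.25
```

```bash
python3 -m inch '0 0 -0.01 0 0 0 1;0 0 -0.015 0 0 0 1;0 0 -0.025 0 0 0 1;0 0 -0.025 0 0 0 1;0 0 -0.025 0 0 0 1;0 0 -0.025 0 0 0 1;0 0 -0.02 0 0 0 1;0 0 0 0 0 0 1;0 0 0 0 0 0 1;0 0 0 0 0 0 1'
python3 - <<'E'
from h import *
go([.6257,-.09,.1646])
cv2.imwrite("pics/s3.png",grab_frame("side")[150:400,240:500])
E
```

```text
time: 6.08
tool_pos: [0.4315, -0.2068, 0.1635]
tool_rot: [-0.001, 0.823, 0.568, -0.001]
contact_force: [-0.1, 0.1, -2.1]
gripper_width: 0.286
shift mm [178.1 140.1  -1.4] tilt fix rad [-0.0029 -0.0006 -0.    ] pos [ 0.4315 -0.2068  0.1635] F [-0.1  0.1 -2.1] w 0.286 t 6.08
```

View pics/s3.png

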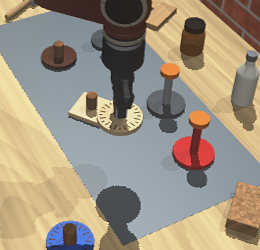

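The lid is held and level, and well clear of the table. I'll move it over the dark-footed orange post.

```bash
python3 -m inch '0.012 0.009 0 0 0 0 1;0.022 0.0175 0 0 0 0 1;0.025 0.0195 0 0 0 0 1;0.025 0.0195 0 0 0 0 1;0.025 0.0195 0 0 0 0 1;0.025 0.0195 0 0 0 0 1;0.022 0.0175 0 0 0 0 1;0.014 0.012 0 0 0 0 1;0.008 0.006 0 0 0 0 1;0 0 0 0 0 0 1'
python3 -m inch '0 0 0 0 0 0 1;0 0 0 0 0 0 1;0 0 0 0 0 0 1;0 0 0 0 0 0 1;0 0 0 0 0 0 1;0 0 0 0 0 0 1'
python3 - <<'E'
from h import *
go([.6257,-.09,.1646])
for n in("side","top"): cv2.imwrite(f"pics/{n}4.png",grab_frame(n))
s=state()['tool_pos'];b=s-[0,0,.0086];print('plate top expected px',proj('side',b),proj('top',b))
S=cv2.imread('pics/side4.png')[130:290,330:510];T=cv2.imread('pics/top4.png')[70:230,260:440]
cv2.imwrite('pics/crop4.png',cv2.resize(np.hstack([S,T]),None,fx=2.2,fy=2.2,interpolation=2))
E
```

```text
time: 6.97
tool_pos: [0.6266, -0.0895, 0.1629]
tool_rot: [-0.001, 0.823, 0.569, -0.001]
contact_force: [-0.8, -0.2, -1.7]
gripper_width: 0.287
time: 7.47
tool_pos: [0.6263, -0.0912, 0.1656]
tool_rot: [0.0, 0.823, 0.568, 0.0]
contact_force: [0.0, -0.3, -1.8]
gripper_width: 0.286
shift mm [ 0.9 -0.9  1. ] tilt fix rad [ 0.0003  0.     -0.    ] pos [ 0.6263 -0.0912  0.1656] F [ 0.  -0.3 -1.8] w 0.286 t 7.47
plate top expected px [412.45478766 202.49042619] [349.08649158 138.18374586]
```

View pics/crop4.png

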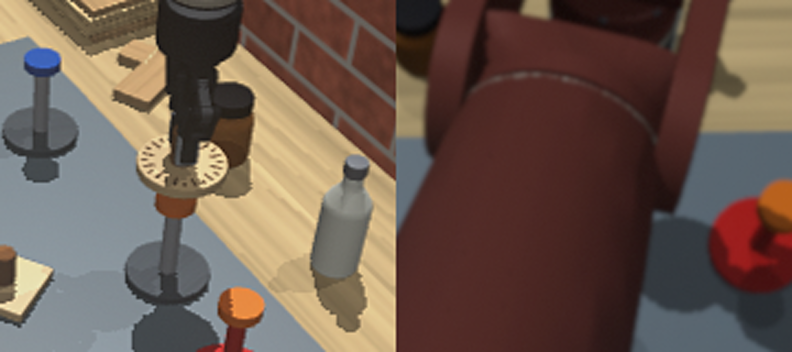

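Run:
```python
from h import *
S=cv2.imread('pics/side4.png')
for y,x in((204,396),(200,428),(206,432),(196,445),(213,412),(190,440)): print(x,y,S[y,x],cv2.cvtColor(S[y:y+1,x:x+1],cv2.COLOR_BGR2HSV)[0,0])
for slo,shi,v in((0,95,190),(0,85,200),(0,85,180)):
    c=blob(S,(10,slo,v),(40,shi,255),(412,203),30); h=cv2.convexHull(c); e=cv2.fitEllipse(h); z=.1656-.0206+.012
    print(e,cv2.boundingRect(c),onz('side',*e[0],z))
o=cv2.resize(S[170:240,370:460],None,fx=8,fy=8,interpolation=0)
c=blob(S,(10,0,190),(40,95,255),(412,203),30);cv2.polylines(o,[((c-[370,170])*8+4).astype(int)],True,(0,0,255),1);cv2.imwrite('pics/c5.png',o)
```

```text
396 204 [151 196 226] [ 18  85 226]
428 200 [ 95 127 157] [ 15 101 157]
432 206 [156 206 231] [ 20  83 231]
445 196 [130 178 205] [ 19  93 205]
412 213 [ 79 105 123] [ 18  91 123]
440 190 [33 55 79] [ 14 148  79]
((404.2947998046875, 192.9116973876953), (36.37120819091797, 38.701507568359375), 41.77730941772461) (385, 174, 22, 40) [ 0.62857147 -0.0544407   0.157     ]
((425.2373046875, 204.96484375), (12.999773979187012, 19.272022247314453), 6.454267978668213) (419, 195, 14, 20) [ 0.64636609 -0.11061052  0.157     ]
((425.2191467285156, 204.96820068359375), (13.040081024169922, 19.246179580688477), 6.705223560333252) (419, 195, 14, 20) [ 0.64632461 -0.11060279  0.157     ]
```

View pics/c5.png

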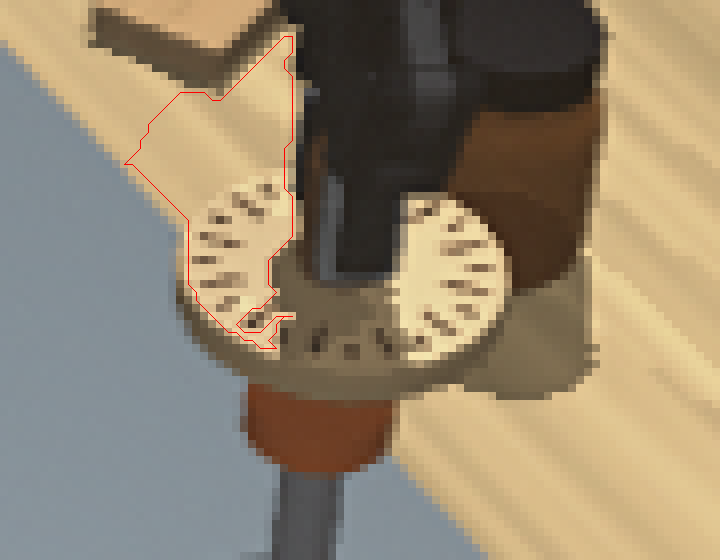

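The side crop shows the level plate over the head. Its face spans columns ~393–433, so the centre is ~(413.0,202.8), against (412.5,202.5) predicted for a lid centred on the TCP. That agrees to about 1 mm, so I'll trim and lower.

```bash
python3 -m inch '0.001 -0.001 0 0 0 0 1;0 0 0.008 0 0 0 1;0 0 0.008 0 0 0 1;0 0 0.007 0 0 0 1;0 0 0.004 0 0 0 1;0 0 0 0 0 0 1;0 0 0 0 0 0 1;0 0 0 0 0 0 1;0 0 0 0 0 0 1;0 0 0 0 0 0 1'
python3 -m inch '0 0 0 0 0 0 1;0 0 0 0 0 0 1;0 0 0 0 0 0 1'
python3 - <<'E'
from h import *
go([.6257,-.09,.1306])
S=grab_frame('side');o=cv2.resize(S[170:240,365:455],None,fx=8,fy=8,interpolation=0);cv2.imwrite('pics/c6.png',o)
E
```

```text
time: 8.4
tool_pos: [0.6263, -0.0896, 0.1389]
tool_rot: [0.0, 0.823, 0.568, 0.0]
contact_force: [-0.6, -0.7, -1.8]
gripper_width: 0.284
time: 8.65
tool_pos: [0.6261, -0.0895, 0.1385]
tool_rot: [0.0, 0.823, 0.568, 0.0]
contact_force: [1.1, 0.2, -1.2]
gripper_width: 0.287
shift mm [-0.6 -0.2  7.9] tilt fix rad [ 0.0003 -0.     -0.    ] pos [ 0.6261 -0.0895  0.1385] F [ 1.1  0.2 -1.2] w 0.287 t 8.65
```

View pics/c6.png

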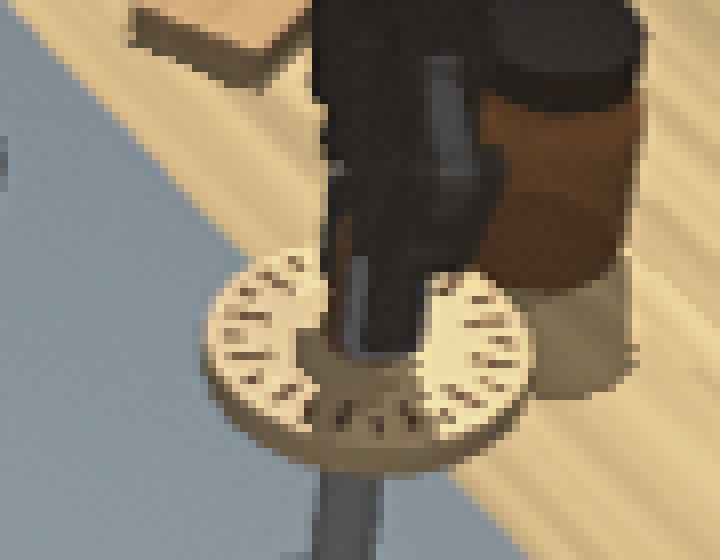

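The plate hides the head, its face is centred at about column 410.6 as intended, and the underside is ~8 mm above the post. I'll finish lowering in small steps.

```bash
python3 -m inch '-0.0005 0 0.003 0 0 0 1;0 0 0.002 0 0 0 1;0 0 0.001 0 0 0 1;0 0 0 0 0 0 1;0 0 0 0 0 0 1;0 0 0 0 0 0 1;0 0 0 0 0 0 1;0 0 0 0 0 0 1'
python3 -m inch '0 0 0.001 0 0 0 1;0 0 0 0 0 0 1;0 0 0 0 0 0 1;0 0 0 0 0 0 1;0 0 0 0 0 0 1'
python3 - <<'E'
from h import *
go([.6257,-.09,.1306]); print(proj('side',[.6257,-.09,.122]))
E
```

```text
time: 9.37
tool_pos: [0.6259, -0.09, 0.1324]
tool_rot: [0.0, 0.823, 0.568, 0.0]
contact_force: [-0.0, 0.4, -2.0]
gripper_width: 0.287
time: 9.78
tool_pos: [0.6258, -0.09, 0.1313]
tool_rot: [0.0, 0.823, 0.568, 0.0]
contact_force: [-0.4, -0.4, -1.7]
gripper_width: 0.287
shift mm [-0.1 -0.1  0.7] tilt fix rad [ 0.  0. -0.] pos [ 0.6258 -0.09    0.1313] F [-0.4 -0.4 -1.7] w 0.287 t 9.78
[410.38084366 214.75689681]
```

```bash
python3 -m inch '0 0 0.0005 0 0 0 1;0 0 0 0 0 0 1;0 0 0 0 0 0 1;0 0 0 0 0 0 1'
python3 -m inch '0 0 0.0005 0 0 0 1;0 0 0 0 0 0 1;0 0 0 0 0 0 1;0 0 0 0 0 0 1'
```

```text
time: 10.12
tool_pos: [0.6258, -0.09, 0.1308]
tool_rot: [0.0, 0.823, 0.568, -0.0]
contact_force: [0.2, 0.9, -1.4]
gripper_width: 0.288
time: 10.45
tool_pos: [0.6259, -0.09, 0.1306]
tool_rot: [0.0, 0.823, 0.568, 0.0]
contact_force: [-1.7, 0.7, 0.9]
gripper_width: 0.284
```

```bash
python3 -m inch '0 0 0.0005 0 0 0 1;0 0 0 0 0 0 1;0 0 0 0 0 0 1;0 0 0 0 0 0 1'
python3 - <<'E'
from h import *
S=grab_frame('side');print(state()['ft_torque'],state()['contact_force']);o=cv2.resize(S[170:240,365:455],None,fx=8,fy=8,interpolation=0);cv2.imwrite('pics/c7.png',o)
E
```

```text
time: 10.78
tool_pos: [0.6259, -0.09, 0.1306]
tool_rot: [0.0, 0.823, 0.568, 0.0]
contact_force: [-2.8, 0.9, 5.6]
gripper_width: 0.28
[ 0.10505902  0.55468572 -0.02198169] [-3.43446821  0.5212243   5.61028412]
```

View pics/c7.png

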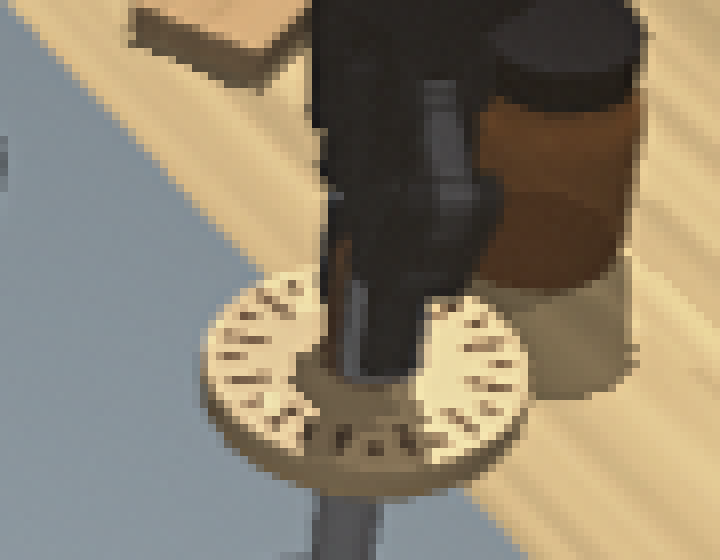

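The force has risen to 5.6 N at the expected height (0.1306), and the plate centre is at column ~410.1 against 410.4 predicted. The lid is seated, so I'll release it and go straight up.

```bash
python3 -m inch '0 0 -0.0005 0 0 0 1;0 0 0 0 0 0 1;0 0 0 0 0 0 0.7;0 0 0 0 0 0 0.6;0 0 0 0 0 0 0.4;0 0 0 0 0 0 0.2;0 0 0 0 0 0 0;0 0 0 0 0 0 0;0 0 0 0 0 0 0;0 0 0 0 0 0 0'
python3 - <<'E'
from h import *
S=grab_frame('side');o=cv2.resize(S[170:240,365:455],None,fx=8,fy=8,interpolation=0);cv2.imwrite('pics/c8.png',o);go([.6257,-.09,.25])
E
```

```text
time: 11.67
tool_pos: [0.6258, -0.09, 0.1302]
tool_rot: [-0.0, 0.823, 0.568, -0.0]
contact_force: [0.1, 0.5, 0.2]
gripper_width: 1.001
shift mm [-0.000e+00 -1.000e-01 -1.197e+02] tilt fix rad [-0.  0.  0.] pos [ 0.6258 -0.09    0.1303] F [-0.4  0.7  0.2] w 1.005 t 11.72
```

View pics/c8.png

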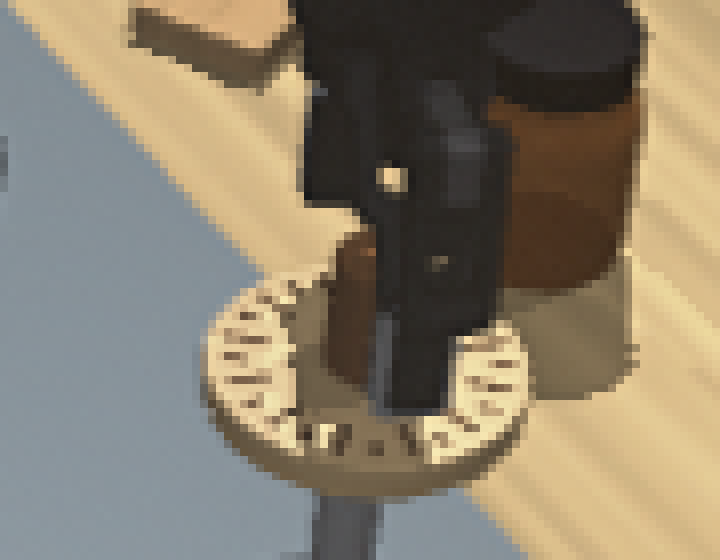

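The lid did not move on release and the fingers are clear of it. I'll retreat up, then sideways so the top camera can see.

```bash
python3 -m inch '0 0 -0.005 0 0 0 0;0 0 -0.01 0 0 0 0;0 0 -0.02 0 0 0 0;0 0 -0.025 0 0 0 0;0 0 -0.025 0 0 0 0;0 0 -0.025 0 0 0 0;0 0 -0.02 0 0 0 0;0 0 0 0 0 0 0;0 0 0 0 0 0 0;0 0 0 0 0 0 0'
python3 -m inch '0.015 0 0 0 0 0 0;0.03 -0.01 0 0 0 0 0;0.035 -0.01 0 0 0 0 0;0.035 -0.01 0 0 0 0 0;0.035 -0.01 0 0 0 0 0;0.035 -0.01 0 0 0 0 0;0.035 -0.01 0 0 0 0 0;0.035 -0.01 0 0 0 0 0;0.035 -0.01 0 0 0 0 0;0.035 -0.01 0 0 0 0 0'
python3 -m inch '0.03 -0.02 0 0 0 0 0;0.03 -0.02 0 0 0 0 0;0.03 -0.02 0 0 0 0 0;0 0 0 0 0 0 0;0 0 0 0 0 0 0;0 0 0 0 0 0 0;0 0 0 0 0 0 0;0 0 0 0 0 0 0'
python3 - <<'E'
from h import *
S=grab_frame('side');T=grab_frame('top');cv2.imwrite('pics/side9.png',S);cv2.imwrite('pics/top9.png',T)
print(state()['time'],proj('side',[.6257,-.09,.122]),proj('top',[.6257,-.09,.122]))
cv2.imwrite('pics/c9.png',np.hstack([cv2.resize(S[120:320,260:460],(400,400)),cv2.resize(T[90:290,230:430],(400,400))]))
E
```

```text
time: 12.55
tool_pos: [0.6255, -0.0899, 0.2598]
tool_rot: [-0.0, 0.823, 0.568, -0.0]
contact_force: [-0.2, -0.5, -0.4]
gripper_width: 1.004
time: 13.38
tool_pos: [0.6559, 0.2486, 0.2581]
tool_rot: [-0.001, 0.823, 0.568, -0.001]
contact_force: [0.3, -0.6, 0.7]
gripper_width: 0.994
time: 14.05
tool_pos: [0.6331, 0.3501, 0.2598]
tool_rot: [-0.0, 0.824, 0.567, -0.0]
contact_force: [-0.3, -0.1, -0.1]
gripper_width: 1.001
14.15 [410.38084366 214.75689681] [347.51198675 146.58615439]
```

View pics/c9.png

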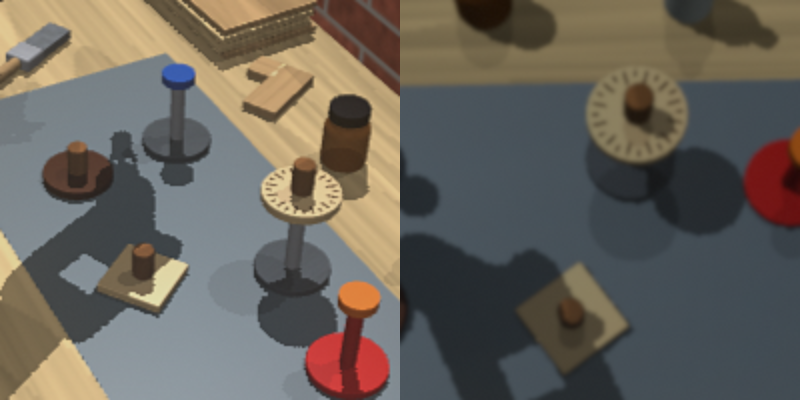

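View pics/top9.png

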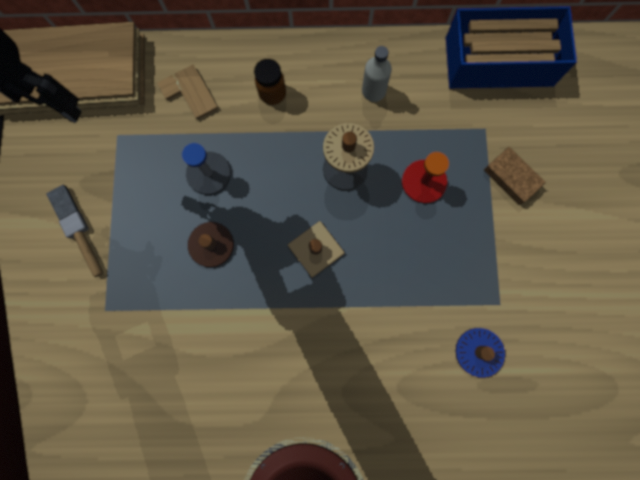

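The lid sits flat on the orange post, and the square and walnut lids are where they were, at (316,248) and (211,244). One numeric check of the centring.

Run:
```python
from h import *
S=cv2.imread('pics/side9.png');T=cv2.imread('pics/top9.png')
c=blob(T,(12,40,90),(32,170,255),(348,147),28);y=c[:,0,1]
print('top',cv2.fitEllipse(cv2.convexHull(c)),onz('top',*cv2.fitEllipse(cv2.convexHull(c))[0],.122))
r={}
for n,im,p,lo,hi in(("side",S,(411,202),(0,90,95),(14,200,255)),("top",T,(349,139),(0,90,50),(14,255,255))):
    c=blob(im,lo,hi,p,9); e=cv2.fitEllipse(c); print(n,'knob',e,onz(n,*e[0],.16))
```

```text
top ((348.0855407714844, 144.69931030273438), (51.555503845214844, 51.79718017578125), 131.46231079101562) [ 0.62919191 -0.09109377  0.122     ]
side knob ((412.14031982421875, 201.78189086914062), (5.744760990142822, 10.316658973693848), 99.63743591308594) [ 0.62473251 -0.09180056  0.16      ]
top knob ((348.75323486328125, 138.66810607910156), (10.425698280334473, 11.332232475280762), 33.052127838134766) [ 0.62423025 -0.09022232  0.16      ]
```

```bash
python3 -c "
from plant import *
print(job_done(), state()['time'])"
```

```text
the job is handed in; nothing more can be done
the job is handed in; nothing more can be done
```

I picked up the pale ticked lid by its knob, lowered it onto the dark-footed orange post and released it only once it was seated. I then backed the arm well clear and handed the job in at about 14 s.

- **Seating:** contact came at the expected height (TCP z 0.1306 m), and the force rose to 5.6 N before I let go. The lid did not move on release.
- **Centring:** the final knob position is about (0.6247, −0.0918) in the side view and (0.6242, −0.0902) in the top view. The post centre measured (0.6257, −0.0900), so the lid is within about 2 mm of centre.
- **A check that disagreed:** the plate outline in the last top picture gave (0.629, −0.091), about 3.5 mm off along x. I think the pale table behind the rim spoiled that mask, so I trusted the knob readings instead.
- **Other lids:** by eye in the last pictures, the walnut and square lids are in the same places as at the start.

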